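Move three regulator modules round to their own heat sinks

ROBOT

A 6-joint arm with a two-finger parallel gripper is mounted at the origin on the work surface. World frame = base frame: x ahead of the robot, y to its left, z up, the work surface at z = 0. Lengths are in mm, angles in rad, forces in N, time in s.
With the tool pointing down it reaches from about 350 to 975 mm from the base axis. Payload 7.1 kg.
Tool frame: the origin (TCP) lies midway between the tips of the shut fingers; the grasp point (between the pads) lies pinch_z behind it (pinch_z is the distance from the TCP to the grasp point, in mm); z points along the fingers, y is the line along which they close (so a half turn about z gives the same grasp; the last joint's range is limited). The gripper opens to 88 mm and grips with 3 to 60 N. Pads are 20 mm wide; open, the fingers measure 115 mm over their backs; the gripper's body (75 mm by 178 mm) begins 61 mm behind the grasp point.
Start: joints at [-1.138, 0.423, 1.63, -0, 1.089, -0.019], TCP at [272.88, -562.264, 222.675] pointing down, gripper open.
Joint ranges: [-3, 3], [-0.9, 2.11], [0.09, 2.58], [-1.31, 4.45], [0.11, 2.69], [-2.54, 2.54]. Speed limits (rad/s): [2.39, 2.39, 3.01, 3.14, 3.14, 3.14].

INTERFACE

Orientations are given as a rotation vector (axis times angle).
In Python, from workcell import get_obs, get_image, close_job, pinch_z gives the robot as it stands.
- The arm moves only by the tool jog_arm, never from a script. Its argument "commands" is a list of rows, each a list of 3 entries, a list of its own where there are three numbers: the gripper command: -1 is shut, 1 is fully open, values between are in proportion, then the shift along the tool's x, y, z as a fraction of full scale, then the turn, a rotation vector about the tool's x, y, z as a fraction of full scale. In form: [[gripper, [tx, ty, tz], [rx, ry, rz]], ...]. A call has 1 to 10 rows; each row shifts and turns the commanded pose from where the row before left it, along the tool's axes as they then stand; what a row does not reach is not made up. Full scale, the value 1, is 0.1 m for a shift and 45 degrees for a turn. A row lasts 1/10 s, in which the tool goes at most 50 mm and 8.59 degrees, less where a joint would pass 70% of its speed; a pose out of reach is approached as far as the arm can. A call with a number of a shift or a turn outside -1 to 1 is refused whole. A call with a gripper value outside its range is refused whole. The fingers move at their own pace and stop on an object; the grip force is fixed at half the most. Time passes only in rows, so rows that do not move let the fingers close. It gives the time, the measured TCP pose, the force, the opening and the grip force at its end, in the units of the state.
- get_obs(): the state, without advancing time (a new reading comes with each control period).
- get_image(name): name is "scene" or "top" or "wrist"; returns a dict with "image" (420x560x3 uint8, blue, green, red), "z_map" (420x560 float32, mm along the optical axis (not along the pixel's ray), 0 where there is no reading), "intrinsics" (3x3 intrinsics, pixels), "k1" (the pictures are not rectified: a ray, as slopes to the right and down, at radius r is drawn at 1 + k1 r^2 times it, then the intrinsics apply), "eye" and "orientation" of the camera in the world; the wrist camera has in their place "mount" (4x4, takes a point from camera to tool coordinates, whose origin is the TCP and whose axes are the flange's). Camera axes: x right, y down, z forward; pixel columns grow to the right and rows downward; lengths in mm; the calibration is good to about 2 mm. A picture is of the moment at which its call begins: read the wrist's pose just before it.
- close_job(): hands the job in; it is judged then, once.
The state is a dict: "t": time; "qpos": joint angles; "qvel": joint speeds; "joint_torque": joint torques, N m; "ee_pos": TCP position; "orientation": TCP orientation; "ft_force": force on the tool from outside, world axes, zero at the start; "moment": the same for the moment, N m; "width": finger opening in mm; "grasp_force": force on a finger pad.
Only numpy, scipy, OpenCV 4.12 (cv2) and the standard library are available. Lean on these libraries where they do the work, as an engineer would, in place of code of your own. Each camera call takes 0.05 s, during which the arm holds its last target. There are 200 camera calls.

TASK

The three black regulator modules have been laid on one another's heat sinks on the board on the turntable. Move them round so that each lies flat, centred and squared up lengthwise on the sink of its own size: the largest on the largest, the middle one on the middle-sized, the smallest on the smallest; the pink foam pad is free for parking one on the way. Set the brittle modules down gently, never on the bare steel bench, and leave the trackball ring, the red knob and the yellow pin extractor where they lie.

Things in the scene. Friction and masses are not known exactly. Their poses are not given: they have to be found in the camera images.
- module_large (a point): the large of the three black ceramic regulator modules, a loose flat block 64 x 48 x 14 mm (x, y, z) with brass terminal studs (4 + 3, 5 mm tall) on top along its two short edges; the point is the block's centre, 7 mm above its underside; x lies along its length, z up. Pinch it across its 48 mm width (y). It starts on the medium heat sink.
- module_medium (a point): the medium of the three black ceramic regulator modules, a loose flat block 54 x 34 x 14 mm (x, y, z) with brass terminal studs (3 + 2, 5 mm tall) on top along its two short edges; the point is the block's centre, 7 mm above its underside; x lies along its length, z up. Pinch it across its 34 mm width (y). It starts on the small heat sink.
- module_small (a point): the small of the three black ceramic regulator modules, a loose flat block 40 x 22 x 12 mm (x, y, z) with brass terminal studs (2 + 1, 5 mm tall) on top along its two short edges; the point is the block's centre, 6 mm above its underside; x lies along its length, z up. Pinch it across its 22 mm width (y). It starts on the large heat sink.
- bed_large (a point): the large of the three bare aluminium heat sinks, fixed on the green board (clamped on a locked turntable: nothing moves); flat bed 100 x 68 mm (x, y) on fins, its top 68 mm above the bench and 22 mm above the board; the point is the middle of the bed's top face, x along its length, z up. The large module belongs on it, along its length, either way round. The sinks stand side by side, middles about 100 mm apart.
- bed_medium (a point): the medium of the three bare aluminium heat sinks, fixed on the green board (clamped on a locked turntable: nothing moves); flat bed 92 x 50 mm (x, y) on fins, its top 68 mm above the bench and 22 mm above the board; the point is the middle of the bed's top face, x along its length, z up. The medium module belongs on it, along its length, either way round. The sinks stand side by side, middles about 100 mm apart.
- bed_small (a point): the small of the three bare aluminium heat sinks, fixed on the green board (clamped on a locked turntable: nothing moves); flat bed 84 x 34 mm (x, y) on fins, its top 68 mm above the bench and 22 mm above the board; the point is the middle of the bed's top face, x along its length, z up. The small module belongs on it, along its length, either way round. The sinks stand side by side, middles about 100 mm apart.
- pad (a point): pink antistatic foam pad 120 x 100 x 12 mm (x, y, z), fixed on the bench and empty, a free place to park a module; the point is the middle of its top face, x along its 120 mm, z up. Firm like a board.
- ring_c (a point): chrome trackball ring, 96 mm across and 11 mm high, loose, lying flat on the bench, to be left alone; the point is its centre, half-way up
- knob_c (a point): red anodised aluminium knob, 34 mm across and 21 mm high, loose, standing on the bench, to be left alone; the point is its centre, half-way up
- extractor_c (a point): yellow plastic pin extractor, 106 mm long with a thin steel tip, 12 mm high, loose, lying on the bench, to be left alone; the point is near its middle, half-way up; x along it
Mind the look-alikes: they are no part of the job. What is shaped like the part that bears module_small but blue or purple is not meant.

How it is judged (in metres and radians):
At the end, for the whole second after the job is handed in: Each module lies at rest, flat on the bed of the sink of its own size, its centre within 10 mm (horizontally) of the bed's middle and its length within 15 degrees of the bed's length, either way round; nothing else holds it up (horizontal distance between module_large and bed_large below 0.01 m and z of module_large in the frame of bed_large between 0.004 and 0.01 m and angle between the x axis of module_large and the x axis of bed_large, either way round below 0.26 rad and angle between each of module_large, module_medium, module_small's own z axis and vertical below 0.1 rad and linear speed of each of mod_large, mod_medium, mod_small below 0.02 m/s and horizontal distance between module_medium and bed_medium below 0.01 m and z of module_medium in the frame of bed_medium between 0.004 and 0.01 m and angle between the x axis of module_medium and the x axis of bed_medium, either way round below 0.26 rad and horizontal distance between module_small and bed_small below 0.01 m and z of module_small in the frame of bed_small between 0.003 and 0.009 m and angle between the x axis of module_small and the x axis of bed_small, either way round below 0.26 rad); the robot touches nothing.
It fails at once if a module lies on the bare steel bench (its centre lower than 12 mm) or is tipped by more than 57 degrees (height (world z) of any of module_large, module_medium, module_small below 0.012 m or angle between any of module_large, module_medium, module_small's own z axis and vertical above 1 rad).
It fails at once if a module is dropped from more than about 2 cm (it moves faster than 0.6 m/s with no finger on it) ((linear speed of mod_large above 0.6 m/s and contact force between the fingers and mod_large below 0.05 N) or (linear speed of mod_medium above 0.6 m/s and contact force between the fingers and mod_medium below 0.05 N) or (linear speed of mod_small above 0.6 m/s and contact force between the fingers and mod_small below 0.05 N)).
It fails at once if the trackball ring, the knob or the pin extractor is moved by more than 20 mm (distance of any of ring_c, knob_c, extractor_c from where it was at the start of the episode above 0.02 m).
It also fails if it takes over 83 s, if anything falls off the work surface, if the arm or the gripper's body presses on something with over 40 N, if the wrist force passes 120 N, or if a joint passes its speed limit or range.

## Working session

There is one attempt and no reset: what is moved stays moved. The work goes in short steps, Python scripts to look and compute and a tool call to move; the robot and the scene stay as the last step left them, time stands still between calls to the robot, and variables do not carry over. Pictures are saved under pics/ and viewed, at most 14 in all, crops included, and the job is handed in when it is done.

Besides the shell and the picture viewer there is one more tool, called after "Request:" in YAML: its name, and indented under it one key for each argument. jog_arm: Moves the arm, as the interface text tells. Its arguments: {"type":"object","properties":{"commands":{"type":"array","items":{"type":"array"}}},"required":["commands"]}

```bash
mkdir -p pics; ls
python3 - <<'E'
from workcell import *
import cv2
o=get_obs();print(o['t'],o['ee_pos'],o['orientation'],o['width'],pinch_z)
for n in("top","scene"):
    d=get_image(n);cv2.imwrite(f'pics/{n}0.png',d['image']);print(n,d['intrinsics'],d['k1'],d['eye'],d['orientation'])
E
```

```text
pics
0.0 [ 272.6472085  -561.77701018  221.89887579] [-3.06030295e+00 -7.03282756e-01  5.24068444e-04] 87.88072725853381 18.700000000000003
top [[514.1422477    0.         284.15497743]
 [  0.         514.1422477  204.24590612]
 [  0.           0.           1.        ]] -0.18773494087774423 [ 314.33215803  -11.65927224 1342.1070567 ] [-2.11601013  2.14375138 -0.18548764]
scene [[409.14788923   0.         280.07746752]
 [  0.         409.14788923 208.79597192]
 [  0.           0.           1.        ]] -0.07245172608250966 [ 972.40799782 -324.34900517  788.93292704] [-2.25415466 -1.14539212  0.41062451]
```

View pics/top0.png

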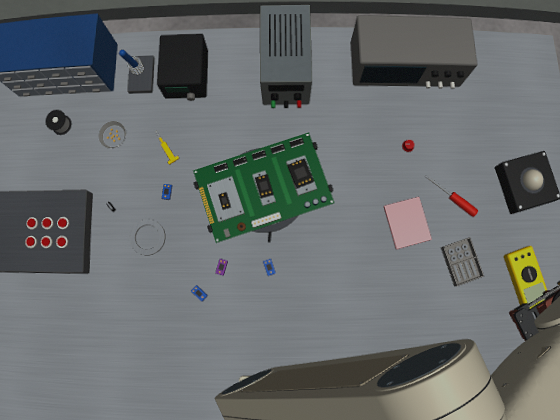

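View pics/scene0.png

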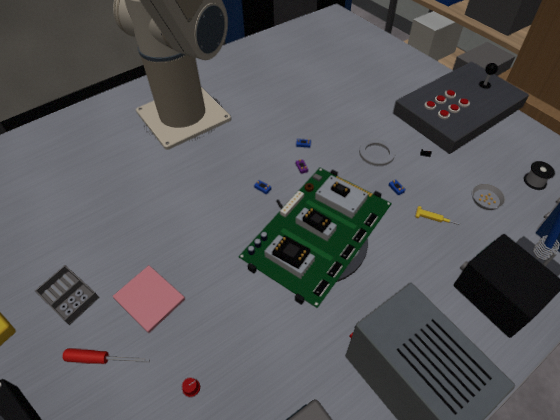

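The top view shows the board, with the left sink (225,200) carrying the small module, the middle sink (264,186) carrying the medium one, and the right sink (302,173) carrying the large one. The pad is at (408,223). The blue and purple pieces at (167,191), (221,267), (269,267) and (199,293) are decoys lying on the bench.

```bash
cat > h.py <<'E'
from workcell import *
import numpy as np, cv2
from scipy.spatial.transform import Rotation as R
def cam(n):
    o=get_obs(); d=get_image(n)
    if n=="wrist":
        T=np.eye(4);T[:3,:3]=R.from_rotvec(o['orientation']).as_matrix();T[:3,3]=o['ee_pos'];T=T@np.array(d['mount'])
        d['Rm'],d['e']=T[:3,:3],T[:3,3]
    else: d['Rm'],d['e']=R.from_rotvec(d['orientation']).as_matrix(),np.array(d['eye'])
    return d
def pts(d,uv,z):
    uv=np.array(uv,float).reshape(-1,1,2)
    s=cv2.undistortPoints(uv,d['intrinsics'],np.array([d['k1'],0,0,0,0.]))[:,0]
    w=np.c_[s,np.ones(len(s))]@d['Rm'].T
    return d['e']+w*((z-d['e'][2])/w[:,2])[:,None]
def rect(d,mask,z):
    "largest contour of mask, min-area rectangle in the world at height z: centre, sides, angle of long side"
    c=max(cv2.findContours(mask.astype(np.uint8),0,2)[0],key=cv2.contourArea)
    p=pts(d,c.reshape(-1,2),z)[:,:2].astype(np.float32)
    (cx,cy),(w,h),a=cv2.minAreaRect(p)
    if w<h: w,h,a=h,w,a+90
    return np.round([cx,cy,w,h,(a+90)%180-90],1)
E
python3 - <<'E'
from h import *
d=cam("top")
print(d['Rm'].round(3))
print(pts(d,[(225,200),(264,186),(302,173)],75).round()); print(pts(d,[(408,223)],12).round())
for n,p,z in(("ring",(150,237),5),("knob",(408,146),10),("extr",(168,150),6)): print(n,pts(d,[p],z).round())
im=d['image'].astype(int);m=(im[...,2]>180)&(im[...,2]-im[...,1]>40)&(im[...,0]>120)
print(rect(d,m,12))
w=cam("wrist");print(w['mount'],w['intrinsics'],w['k1']);o=get_obs();print(R.from_rotvec(o['orientation']).as_matrix().round(3),o['t'])
E
```

```text
[[-0.013 -0.985  0.174]
 [-1.     0.013 -0.   ]
 [-0.002 -0.174 -0.985]]
[[550. 136.  75.]
 [585.  38.  75.]
 [617. -58.  75.]]
[[ 494. -338.   12.]]
ring [[467. 344.   5.]]
knob [[ 706. -351.   10.]]
extr [[704. 302.   6.]]
[ 450.5 -395.7    0.     0.     0. ]
[[ 6.49456451e-04 -9.57581904e-01 -2.88160501e-01  7.94703666e+01]
 [ 9.99999787e-01  6.41930834e-04  1.20609736e-04  5.24570132e-01]
 [ 6.94854099e-05 -2.88160518e-01  9.57582117e-01 -1.62563084e+02]
 [ 0.00000000e+00  0.00000000e+00  0.00000000e+00  1.00000000e+00]] [[354.98985083   0.         282.96599066]
 [  0.         354.98985083 208.81712526]
 [  0.           0.           1.        ]] -0.06080844218673131
[[ 0.9    0.437 -0.   ]
 [ 0.437 -0.9    0.001]
 [-0.    -0.001 -1.   ]] 0.2
```

Request:
jog_arm:
  commands:
    - [1, [0, 0, 0], [0, 0, 0.156]]
    - [1, [0.3, -0.29, 0], [0, 0, 0]]
    - [1, [0.3, -0.29, 0], [0, 0, 0]]
    - [1, [0.3, -0.29, 0], [0, 0, 0]]
    - [1, [0.3, -0.29, 0], [0, 0, 0]]
    - [1, [0.3, -0.29, 0], [0, 0, 0]]
    - [1, [0.3, -0.29, 0], [0, 0, 0]]
    - [1, [0.3, -0.29, 0], [0, 0, 0]]
    - [1, [0.3, -0.29, 0], [0, 0, 0]]
    - [1, [0.3, -0.29, 0], [0, 0, 0]]

```text
t: 1.2
ee_pos: [444.5, -226.4, 222.8]
orientation: [3.099, 0.515, 0.0]
ft_force: [0.3, -0.0, -0.2]
width: 88.0
grasp_force: 0.0
```

Request:
jog_arm:
  commands:
    - [1, [0.3, -0.29, 0], [0, 0, 0]]
    - [1, [0.3, -0.29, 0], [0, 0, 0]]
    - [1, [0.3, -0.29, 0], [0, 0, 0]]
    - [1, [0.3, -0.29, 0], [0, 0, 0]]
    - [1, [0.3, -0.29, 0], [0, 0, 0]]
    - [1, [0.3, -0.29, 0], [0, 0, 0]]
    - [1, [0.3, -0.29, 0], [0, 0, 0]]
    - [1, [0, 0, 0], [0, 0, 0]]
    - [1, [0, 0, 0], [0, 0, 0]]

```text
t: 2.1
ee_pos: [576.8, 32.6, 222.2]
orientation: [3.098, 0.518, -0.002]
ft_force: [-0.4, 0.3, -0.0]
width: 87.9
grasp_force: 0.0
```

Run:
```python
from h import *
w=cam("wrist");cv2.imwrite('pics/w1.png',w['image']);o=get_obs();print(o['t'],o['ee_pos'],o['orientation'],o['ft_force'])
np.savez('w1.npz',z=w['z_map'],im=w['image'],Rm=w['Rm'],e=w['e'])
```

```text
2.15 [576.45181283  31.8129561  222.29256635] [ 3.09877258e+00  5.15989703e-01 -1.77753166e-03] [-0.7063674  -0.30282172 -0.01864335]
```

View pics/w1.png

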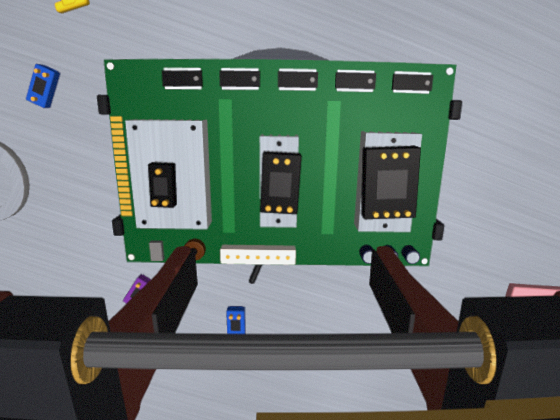

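The close view confirms the identities by stud count. The left sink (167,174) bears the small 2+1 module at (162,185), the middle sink (279,182) bears the 2+3 medium, and the right sink (391,183) bears the 3+4 large. The blue and purple pieces at (42,86), (137,290) and (235,320) are on the bench and not meant. Next I measure the positions.

```bash
cat > m.py <<'E'
from h import *
def allrect(d,mask,z,amin=40):
    cs=[c for c in cv2.findContours(mask.astype(np.uint8),0,2)[0] if cv2.contourArea(c)>amin]
    c=np.concatenate(cs).reshape(-1,2)
    p=pts(d,c,z)[:,:2].astype(np.float32)
    (cx,cy),(w,h),a=cv2.minAreaRect(p)
    if w<h: w,h,a=h,w,a+90
    return np.round([cx,cy,w,h,(a+90)%180-90],1), (c.min(0),c.max(0))
def roi(m,x0,x1,y0,y1):
    r=np.zeros_like(m);r[y0:y1,x0:x1]=m[y0:y1,x0:x1];return r
E
python3 - <<'E'
from m import *
w=cam("wrist");hsv=cv2.cvtColor(w['image'],cv2.COLOR_BGR2HSV);S,V=hsv[...,1].astype(int),hsv[...,2].astype(int)
print(V[174,190],S[174,190],V[150,205:212],V[145,280],V[225,390])
print([np.median(w['z_map'][y-2:y+3,x-2:x+3]) for x,y in((190,174),(162,185),(279,182))])
bed=(V>165)&(S<50);blk=(V<75)&(S<120)
o=np.zeros((420,560,3),np.uint8);o[bed]=(255,255,255);o[blk]=(0,0,255);cv2.imwrite('pics/mask1.png',o[90:270,90:460])
for n,b,zt,sz in(("L",(122,214,110,240),68,80),("S",(255,303,125,238),68,82),("M",(352,428,125,242),68,82)):
    print(n,'bed',*allrect(w,roi(bed,*b),68)); print(n,'mod',*allrect(w,roi(blk,b[0]+16 if n=="L" else b[0],b[1]-14 if n=="L" else b[1],b[2]+(30 if n=="L" else 20),b[3]-(22 if n!="S" else 18)),sz,150))
E
```

```text
213 18 [108 106 108  99 100 104 101] 193 204
[np.float32(320.92023), np.float32(311.51703), np.float32(308.26755)]
L bed [556.7 137.1  99.6  68.1  18.3] (array([125, 120], dtype=int32), array([206, 227], dtype=int32))
L mod [551.4 136.5  40.5  23.7  16.4] (array([147, 162], dtype=int32), array([175, 206], dtype=int32))
S bed [583.9  39.2  83.4  34.   18.2] (array([259, 136], dtype=int32), array([297, 225], dtype=int32))
S mod [587.3  38.4  54.4  32.9  15.5] (array([260, 151], dtype=int32), array([300, 212], dtype=int32))
M bed [616.1 -57.2  92.   49.8  18.1] (array([358, 132], dtype=int32), array([420, 230], dtype=int32))
M mod [618.7 -52.2  64.2  50.6  20.9] (array([360, 145], dtype=int32), array([419, 217], dtype=int32))
```

View pics/mask1.png

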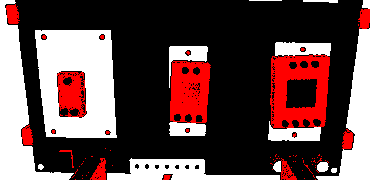

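The masks fit: the bed and module sizes match to within about 2 mm and the yaws are all within 3° of the tool. I'll keep the yaw fixed and go for the small module first, to the pad.

Request:
jog_arm:
  commands:
    - [1, [0.033, -0.356, 0], [0, 0, 0]]
    - [1, [0.033, -0.356, 0], [0, 0, 0]]
    - [1, [0.033, -0.356, 0], [0, 0, 0]]
    - [1, [0, 0, 0.4], [0, 0, 0]]
    - [1, [0, 0, 0.4], [0, 0, 0]]
    - [1, [0, 0, 0.3], [0, 0, 0]]
    - [1, [0, 0, 0], [0, 0, 0]]
    - [1, [0, 0, 0], [0, 0, 0]]

```text
t: 3.0
ee_pos: [551.8, 135.2, 113.0]
orientation: [3.099, 0.513, -0.001]
ft_force: [0.4, 0.1, 0.1]
width: 87.9
grasp_force: 0.0
```

Request:
jog_arm:
  commands:
    - [1, [0, 0, 0.25], [0, 0, 0]]
    - [1, [0, 0, 0.13], [0, 0, 0]]
    - [1, [0, 0, 0.03], [0, 0, 0]]
    - [1, [0, 0, 0], [0, 0, 0]]
    - [-1, [0, 0, 0], [0, 0, 0]]
    - [-1, [0, 0, 0], [0, 0, 0]]
    - [-1, [0, 0, 0], [0, 0, 0]]
    - [-1, [0, 0, 0], [0, 0, 0]]
    - [-1, [0, 0, 0], [0, 0, 0]]

```text
t: 3.9
ee_pos: [551.9, 136.3, 71.8]
orientation: [-3.099, -0.515, -0.0]
ft_force: [0.1, -0.2, 0.2]
width: 51.3
grasp_force: 0.0
```

Request:
jog_arm:
  commands:
    - [-1, [0, 0, 0], [0, 0, 0]]
    - [-1, [0, 0, 0], [0, 0, 0]]
    - [-1, [0, 0, 0], [0, 0, 0]]
    - [-1, [0, 0, 0], [0, 0, 0]]
    - [-1, [0, 0, 0], [0, 0, 0]]
    - [-1, [0, 0, 0], [0, 0, 0]]

```text
t: 4.5
ee_pos: [551.8, 136.3, 71.7]
orientation: [-3.099, -0.515, 0.0]
ft_force: [0.5, -0.2, -0.5]
width: 21.8
grasp_force: 30.0
```

Request:
jog_arm:
  commands:
    - [-1, [0, 0, -0.2], [0, 0, 0]]
    - [-1, [0, 0, -0.4], [0, 0, 0]]
    - [-1, [0, 0, -0.2], [0, 0, 0]]
    - [-1, [-0.1, 0.2, 0], [0, 0, 0]]
    - [-1, [-0.19, 0.39, 0], [0, 0, 0]]
    - [-1, [-0.19, 0.39, 0], [0, 0, 0]]
    - [-1, [-0.19, 0.39, 0], [0, 0, 0]]
    - [-1, [-0.19, 0.39, 0], [0, 0, 0]]
    - [-1, [-0.19, 0.39, 0], [0, 0, 0]]
    - [-1, [-0.19, 0.39, 0], [0, 0, 0]]

```text
t: 5.5
ee_pos: [516.2, -145.8, 151.8]
orientation: [3.099, 0.515, 0.0]
ft_force: [0.4, 0.1, -0.3]
width: 21.7
grasp_force: 30.0
```

Request:
jog_arm:
  commands:
    - [-1, [-0.19, 0.39, 0], [0, 0, 0]]
    - [-1, [-0.19, 0.39, 0], [0, 0, 0]]
    - [-1, [-0.19, 0.39, 0], [0, 0, 0]]
    - [-1, [-0.19, 0.39, 0], [0, 0, 0]]
    - [-1, [-0.1, 0.19, 0], [0, 0, 0]]
    - [-1, [0, 0, 0.3], [0, 0, 0]]
    - [-1, [0, 0, 0.3], [0, 0, 0]]
    - [-1, [0, 0, 0.3], [0, 0, 0]]
    - [-1, [0, 0, 0], [0, 0, 0]]
    - [-1, [0, 0, 0], [0, 0, 0]]

```text
t: 6.5
ee_pos: [491.8, -337.5, 61.7]
orientation: [-3.098, -0.515, 0.001]
ft_force: [0.5, -0.5, 0.0]
width: 21.8
grasp_force: 30.0
```

Run:
```python
from m import *
o=get_obs();print(o['t'],o['ee_pos'],o['width'],o['ft_force'])
w=cam("wrist");cv2.imwrite('pics/w2.png',w['image'])
```

```text
6.5 [ 491.76643487 -337.46615491   61.69583343] 21.788301043041372 [ 0.47351373 -0.52383355  0.00643894]
```

View pics/w2.png

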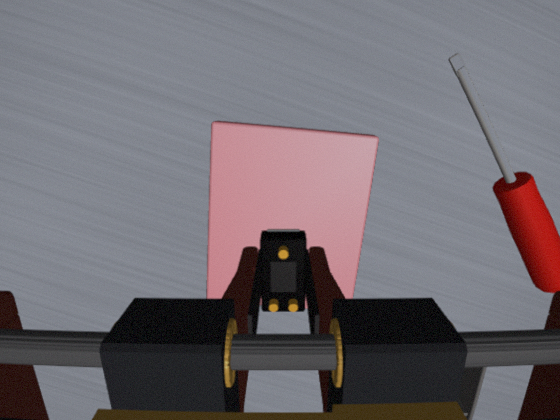

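The small module is held squarely at (283,270), well above the pad, whose far edge runs (213,122)-(377,137). I'll lower it.

Request:
jog_arm:
  commands:
    - [-1, [0, 0, 0.25], [0, 0, 0]]
    - [-1, [0, 0, 0.13], [0, 0, 0]]
    - [-1, [0, 0, 0.04], [0, 0, 0]]
    - [-1, [0, 0, 0.015], [0, 0, 0]]
    - [-1, [0, 0, 0.01], [0, 0, 0]]
    - [-1, [0, 0, 0], [0, 0, 0]]

```text
t: 7.15
ee_pos: [492.3, -337.8, 17.8]
orientation: [3.098, 0.515, 0.001]
ft_force: [0.1, -0.3, -0.1]
width: 21.5
grasp_force: 30.0
```

Request:
jog_arm:
  commands:
    - [-1, [0, 0, 0.01], [0, 0, 0]]
    - [-1, [0, 0, 0.005], [0, 0, 0]]
    - [-1, [0, 0, 0], [0, 0, 0]]

```text
t: 7.45
ee_pos: [491.9, -337.6, 15.8]
orientation: [3.099, 0.515, 0.0]
ft_force: [0.4, -0.6, -0.6]
width: 21.5
grasp_force: 30.0
```

Request:
jog_arm:
  commands:
    - [1, [0, 0, 0], [0, 0, 0]]
    - [1, [0, 0, 0], [0, 0, 0]]
    - [1, [0, 0, 0], [0, 0, 0]]
    - [1, [0, 0, -0.2], [0, 0, 0]]
    - [1, [0, 0, -0.4], [0, 0, 0]]
    - [1, [0, 0, -0.45], [0, 0, 0]]
    - [1, [0, 0, -0.25], [0, 0, 0]]
    - [1, [0, 0, 0], [0, 0, 0]]

```text
t: 8.25
ee_pos: [494.1, -339.1, 149.8]
orientation: [3.094, 0.514, 0.008]
ft_force: [0.3, -0.1, -0.9]
width: 82.0
grasp_force: 0.0
```

Run:
```python
from m import *
o=get_obs();print(o['t'],o['ee_pos'],o['width'],o['ft_force'])
w=cam("wrist");cv2.imwrite('pics/w3.png',w['image']);hsv=cv2.cvtColor(w['image'],cv2.COLOR_BGR2HSV).astype(int)
blk=(hsv[...,2]<75)&(hsv[...,1]<120)
print(allrect(w,roi(blk,230,330,120,260),24,150))
```

```text
8.25 [ 494.09644727 -339.1324169   149.84369374] 82.01340998034598 [ 0.33196618 -0.05374099 -0.89616338]
(array([ 492.5, -337.8,   40.5,   20.8,   18.2]), (array([267, 179], dtype=int32), array([292, 225], dtype=int32)))
```

View pics/w3.png

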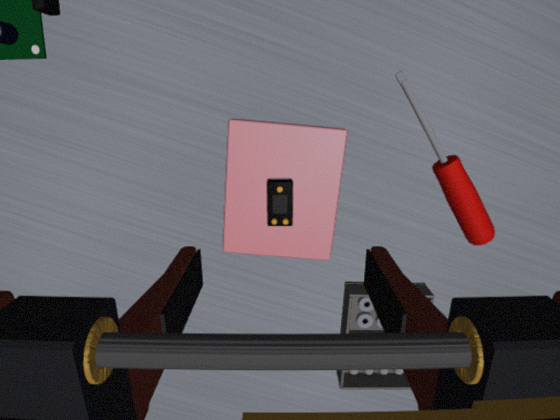

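The small module is parked at (280,202), fully on the pad and lying flat. Next is the large one.

Request:
jog_arm:
  commands:
    - [1, [0.22, -0.24, 0], [0, 0, 0]]
    - [1, [0.28, -0.3, 0], [0, 0, 0]]
    - [1, [0.28, -0.3, 0], [0, 0, 0]]
    - [1, [0.28, -0.3, 0], [0, 0, 0]]
    - [1, [0.28, -0.3, 0], [0, 0, 0]]
    - [1, [0.28, -0.3, 0], [0, 0, 0]]
    - [1, [0.28, -0.3, 0], [0, 0, 0]]
    - [1, [0.22, -0.24, 0], [0, 0, 0]]
    - [1, [0, 0, 0], [0, 0, 0]]
    - [1, [0, 0, 0], [0, 0, 0]]

```text
t: 9.3
ee_pos: [617.7, -52.7, 143.7]
orientation: [-3.098, -0.518, 0.005]
ft_force: [-0.9, 0.3, -0.2]
width: 87.8
grasp_force: 0.0
```

Request:
jog_arm:
  commands:
    - [1, [0.01, 0, 0.3], [0, 0, 0]]
    - [1, [0, 0, 0.25], [0, 0, 0]]
    - [1, [0, 0, 0.1], [0, 0, 0]]
    - [1, [0, 0, 0], [0, 0, 0]]
    - [1, [0, 0, 0], [0, 0, 0]]

```text
t: 9.8
ee_pos: [619.8, -53.7, 81.0]
orientation: [3.099, 0.513, 0.0]
ft_force: [-0.2, 0.1, 0.4]
width: 87.7
grasp_force: 0.0
```

Request:
jog_arm:
  commands:
    - [1, [0, 0, 0.07], [0, 0, 0]]
    - [1, [0, 0, 0.02], [0, 0, 0]]
    - [-1, [0, 0, 0], [0, 0, 0]]
    - [-1, [0, 0, 0], [0, 0, 0]]
    - [-1, [0, 0, 0], [0, 0, 0]]
    - [-1, [0, 0, 0], [0, 0, 0]]
    - [-1, [0, 0, 0], [0, 0, 0]]
    - [-1, [0, 0, 0], [0, 0, 0]]
    - [-1, [0, 0, 0], [0, 0, 0]]
    - [-1, [0, 0, 0], [0, 0, 0]]

```text
t: 10.8
ee_pos: [619.8, -52.9, 71.8]
orientation: [-3.099, -0.515, -0.0]
ft_force: [0.7, 0.1, 1.1]
width: 47.7
grasp_force: 29.7
```

Request:
jog_arm:
  commands:
    - [-1, [0, 0, -0.1], [0, 0, 0]]
    - [-1, [0, 0, -0.25], [0, 0, 0]]
    - [-1, [0, 0, -0.25], [0, 0, 0]]
    - [-1, [0, 0, -0.1], [0, 0, 0]]
    - [-1, [0.005, -0.3, 0], [0, 0, 0]]
    - [-1, [0.005, -0.4, 0], [0, 0, 0]]
    - [-1, [0.005, -0.4, 0], [0, 0, 0]]
    - [-1, [0.005, -0.4, 0], [0, 0, 0]]
    - [-1, [0.005, -0.35, 0], [0, 0, 0]]
    - [-1, [0, -0.15, 0], [0, 0, 0]]

```text
t: 11.8
ee_pos: [556.1, 139.4, 141.5]
orientation: [-3.098, -0.518, 0.001]
ft_force: [-0.9, -0.2, -0.6]
width: 47.5
grasp_force: 29.7
```

Request:
jog_arm:
  commands:
    - [-1, [0, 0, 0.2], [0, 0, 0]]
    - [-1, [0, 0, 0.25], [0, 0, 0]]
    - [-1, [0, 0, 0.15], [0, 0, 0]]
    - [-1, [0, 0, 0.05], [0, 0, 0]]
    - [-1, [0, 0, 0], [0, 0, 0]]
    - [-1, [0, 0, 0], [0, 0, 0]]

```text
t: 12.4
ee_pos: [558.1, 136.9, 77.2]
orientation: [-3.099, -0.514, -0.001]
ft_force: [0.5, 0.3, -0.6]
width: 48.0
grasp_force: 29.7
```

Run:
```python
from m import *
o=get_obs();print(o['t'],o['ee_pos'],o['width'],o['ft_force'])
w=cam("wrist");cv2.imwrite('pics/w4.png',w['image'])
```

```text
12.4 [558.06892071 136.92239819  77.24779257] 47.98206229084184 [ 0.52357654  0.28581804 -0.62910529]
```

View pics/w4.png

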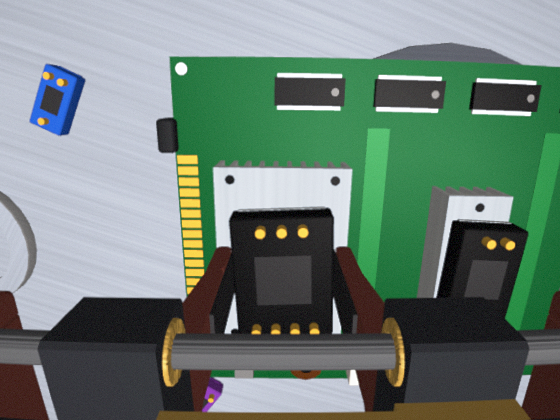

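The large module is held centred over the large bed: module columns 231-333, bed columns 214-352.

Request:
jog_arm:
  commands:
    - [-1, [0, 0, 0.03], [0, 0, 0]]
    - [-1, [0, 0, 0.015], [0, 0, 0]]
    - [-1, [0, 0, 0.005], [0, 0, 0]]
    - [-1, [0, 0, 0], [0, 0, 0]]

```text
t: 12.85
ee_pos: [557.5, 137.1, 71.8]
orientation: [-3.099, -0.515, -0.0]
ft_force: [-0.7, 0.2, -0.7]
width: 48.2
grasp_force: 29.7
```

Request:
jog_arm:
  commands:
    - [1, [0, 0, 0], [0, 0, 0]]
    - [1, [0, 0, 0], [0, 0, 0]]
    - [1, [0, 0, 0], [0, 0, 0]]
    - [1, [0, 0, -0.2], [0, 0, 0]]
    - [1, [0, 0, -0.3], [0, 0, 0]]
    - [1, [0, 0, -0.2], [0, 0, 0]]
    - [1, [-0.01, 0.3, 0], [0, 0, 0]]
    - [1, [-0.02, 0.4, 0], [0, 0, 0]]
    - [1, [-0.007, 0.33, 0], [0, 0, 0]]
    - [1, [0, 0, 0], [0, 0, 0]]

```text
t: 13.85
ee_pos: [588.4, 35.4, 142.0]
orientation: [3.099, 0.51, 0.002]
ft_force: [-1.4, -0.1, 0.8]
width: 87.8
grasp_force: 0.0
```

Request:
jog_arm:
  commands:
    - [1, [0, 0, 0], [0, 0, 0]]
    - [1, [0, 0, 0], [0, 0, 0]]

```text
t: 14.05
ee_pos: [586.8, 39.2, 141.5]
orientation: [-3.099, -0.515, 0.001]
ft_force: [-0.0, 0.8, -0.7]
width: 88.0
grasp_force: 0.0
```

Run:
```python
from m import *
o=get_obs();print(o['t'],o['ee_pos'],o['width'],o['ft_force'])
w=cam("wrist");cv2.imwrite('pics/w5.png',w['image'])
```

```text
14.05 [586.78081095  39.16635493 141.5282748 ] 87.97713935772192 [-0.03727819  0.78279863 -0.66530379]
```

View pics/w5.png

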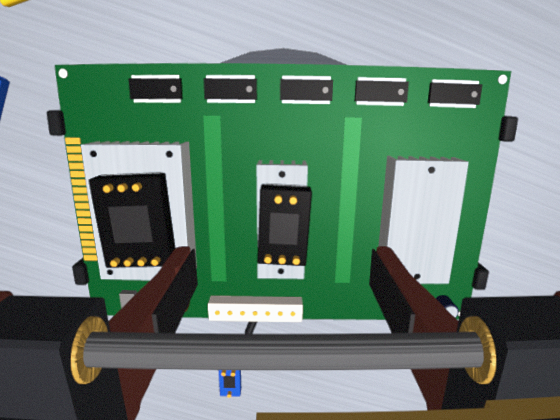

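The large module lies on the large bed, the medium is at (284,225), and the medium bed at (428,220) is now bare. I'll measure all three.

Run:
```python
from m import *
w=cam("wrist");hsv=cv2.cvtColor(w['image'],cv2.COLOR_BGR2HSV).astype(int);V,S=hsv[...,2],hsv[...,1]
blk=(V<75)&(S<120);bed=(V>165)&(S<50)
print('large',allrect(w,roi(blk,86,178,166,268),82,200))
print('med',allrect(w,roi(blk,250,315,184,266),82,200))
print('bedM',allrect(w,roi(bed,380,475,150,290),68)[0],'bedL',allrect(w,roi(bed,80,195,135,290),68)[0],'bedS',allrect(w,roi(bed,250,312,155,285),68)[0])
```

```text
large (array([558.1, 133.7,  64.7,  52.3,  21.2]), (array([ 90, 173], dtype=int32), array([177, 266], dtype=int32)))
med (array([587.7,  38.6,  55.2,  33.1,  15.4]), (array([258, 185], dtype=int32), array([311, 265], dtype=int32)))
bedM [616.2 -57.2  92.2  50.4  18.1] bedL [556.7 137.2 100.4  68.5  18.2] bedS [583.8  39.1  84.3  34.3  18.2]
```

Request:
jog_arm:
  commands:
    - [1, [0.008, 0, 0.3], [0, 0, 0]]
    - [1, [0, 0, 0.25], [0, 0, 0]]
    - [1, [0, 0, 0.1], [0, 0, 0]]
    - [1, [0, 0, 0.04], [0, 0, 0]]
    - [1, [0, 0, 0.01], [0, 0, 0]]
    - [-1, [0, 0, 0], [0, 0, 0]]
    - [-1, [0, 0, 0], [0, 0, 0]]
    - [-1, [0, 0, 0], [0, 0, 0]]
    - [-1, [0, 0, 0], [0, 0, 0]]
    - [-1, [0, 0, 0], [0, 0, 0]]

```text
t: 15.15
ee_pos: [588.1, 38.7, 72.0]
orientation: [3.099, 0.515, 0.001]
ft_force: [0.3, -0.3, -0.3]
width: 51.1
grasp_force: 0.0
```

Request:
jog_arm:
  commands:
    - [-1, [0, 0, 0], [0, 0, 0]]
    - [-1, [0, 0, 0], [0, 0, 0]]
    - [-1, [0, 0, 0], [0, 0, 0]]
    - [-1, [0, 0, 0], [0, 0, 0]]
    - [-1, [0, 0, 0], [0, 0, 0]]

```text
t: 15.65
ee_pos: [588.0, 38.7, 71.7]
orientation: [3.099, 0.515, -0.0]
ft_force: [0.0, 0.5, 0.9]
width: 34.0
grasp_force: 29.5
```

Request:
jog_arm:
  commands:
    - [-1, [0, 0, -0.1], [0, 0, 0]]
    - [-1, [0, 0, -0.25], [0, 0, 0]]
    - [-1, [0, 0, -0.15], [0, 0, 0]]
    - [-1, [-0.01, 0.25, 0], [0, 0, 0]]
    - [-1, [-0.02, 0.4, 0], [0, 0, 0]]
    - [-1, [-0.015, 0.35, 0], [0, 0, 0]]
    - [-1, [0, 0, 0], [0, 0, 0]]
    - [-1, [0, 0, 0.25], [0, 0, 0]]
    - [-1, [0, 0, 0.18], [0, 0, 0]]
    - [-1, [0, 0, 0.02], [0, 0, 0]]

```text
t: 16.65
ee_pos: [614.3, -56.7, 75.0]
orientation: [-3.098, -0.515, 0.006]
ft_force: [-1.2, 0.3, -0.2]
width: 34.0
grasp_force: 29.5
```

Request:
jog_arm:
  commands:
    - [-1, [0, 0, 0], [0, 0, 0]]
    - [-1, [0, 0, 0], [0, 0, 0]]

```text
t: 16.85
ee_pos: [616.7, -57.1, 77.7]
orientation: [3.099, 0.515, 0.002]
ft_force: [0.7, -0.0, -0.1]
width: 34.3
grasp_force: 29.5
```

Request:
jog_arm:
  commands:
    - [-1, [0, 0, 0.03], [0, 0, 0]]
    - [-1, [0, 0, 0.015], [0, 0, 0]]
    - [-1, [0, 0, 0], [0, 0, 0]]
    - [-1, [0, 0, 0], [0, 0, 0]]

```text
t: 17.25
ee_pos: [616.1, -57.4, 72.3]
orientation: [3.099, 0.515, 0.0]
ft_force: [-0.5, 0.3, -0.5]
width: 34.1
grasp_force: 29.5
```

Request:
jog_arm:
  commands:
    - [-1, [0, 0, 0.005], [0, 0, 0]]
    - [1, [0, 0, 0], [0, 0, 0]]
    - [1, [0, 0, 0], [0, 0, 0]]
    - [1, [0, 0, 0], [0, 0, 0]]
    - [1, [0, 0, -0.2], [0, 0, 0]]
    - [1, [0, 0, -0.3], [0, 0, 0]]
    - [1, [0, 0, -0.2], [0, 0, 0]]
    - [1, [-0.2, 0.22, 0], [0, 0, 0]]
    - [1, [-0.28, 0.3, 0], [0, 0, 0]]
    - [1, [-0.28, 0.3, 0], [0, 0, 0]]

```text
t: 18.25
ee_pos: [570.4, -160.2, 142.1]
orientation: [3.098, 0.517, 0.001]
ft_force: [-0.0, 0.1, -0.4]
width: 87.5
grasp_force: 0.0
```

Request:
jog_arm:
  commands:
    - [1, [-0.28, 0.3, 0], [0, 0, 0]]
    - [1, [-0.28, 0.3, 0], [0, 0, 0]]
    - [1, [-0.28, 0.3, 0], [0, 0, 0]]
    - [1, [-0.28, 0.3, 0], [0, 0, 0]]
    - [0.2, [-0.2, 0.23, 0], [0, 0, 0]]
    - [0.2, [0, 0, 0], [0, 0, 0]]
    - [0.2, [0, 0, 0], [0, 0, 0]]
    - [0.2, [0, 0, 0], [0, 0, 0]]

```text
t: 19.05
ee_pos: [492.3, -336.6, 141.6]
orientation: [-3.098, -0.516, 0.0]
ft_force: [0.2, -0.3, 0.5]
width: 59.3
grasp_force: 0.0
```

Run:
```python
from m import *
o=get_obs();print(o['t'],o['ee_pos'],o['width'],o['ft_force'])
w=cam("wrist");hsv=cv2.cvtColor(w['image'],cv2.COLOR_BGR2HSV).astype(int)
blk=(hsv[...,2]<75)&(hsv[...,1]<120)
print(allrect(w,roi(blk,235,325,120,255),24,150))
```

```text
19.05 [ 492.27027267 -336.55900144  141.58582591] 59.31444322916984 [ 0.16325921 -0.27170937  0.5438694 ]
(array([ 492.9, -337.7,   40.1,   21.1,   18.9]), (array([271, 179], dtype=int32), array([297, 226], dtype=int32)))
```

Descend to about 15.8 and grip.

Request:
jog_arm:
  commands:
    - [0.2, [0, 0.01, 0.35], [0, 0, 0]]
    - [0.2, [0, 0, 0.4], [0, 0, 0]]
    - [0.2, [0, 0, 0.3], [0, 0, 0]]
    - [0.2, [0, 0, 0.15], [0, 0, 0]]
    - [0.2, [0, 0, 0.04], [0, 0, 0]]
    - [0.2, [0, 0, 0.01], [0, 0, 0]]
    - [0, [0, 0, 0], [0, 0, 0]]
    - [-1, [0, 0, 0], [0, 0, 0]]
    - [-1, [0, 0, 0], [0, 0, 0]]
    - [-1, [0, 0, 0], [0, 0, 0]]

```text
t: 20.1
ee_pos: [492.6, -338.8, 17.4]
orientation: [3.098, 0.515, 0.001]
ft_force: [0.1, -0.4, 0.3]
width: 24.3
grasp_force: 0.1
```

Request:
jog_arm:
  commands:
    - [-1, [0, 0, 0], [0, 0, 0]]
    - [-1, [0, 0, 0], [0, 0, 0]]
    - [-1, [0, 0, 0], [0, 0, 0]]
    - [-1, [0, 0, 0], [0, 0, 0]]

```text
t: 20.5
ee_pos: [492.6, -338.7, 17.3]
orientation: [3.099, 0.515, 0.001]
ft_force: [-1.0, 0.8, 6.5]
width: 21.4
grasp_force: 30.0
```

Request:
jog_arm:
  commands:
    - [-1, [0, 0, -0.15], [0, 0, 0]]
    - [-1, [0, 0, -0.4], [0, 0, 0]]
    - [-1, [0, 0, -0.45], [0, 0, 0]]
    - [-1, [0, 0, -0.3], [0, 0, 0]]
    - [-1, [0.1, -0.2, 0], [0, 0, 0]]
    - [-1, [0.235, -0.36, 0], [0, 0, 0]]
    - [-1, [0.235, -0.36, 0], [0, 0, 0]]
    - [-1, [0.235, -0.36, 0], [0, 0, 0]]
    - [-1, [0.235, -0.36, 0], [0, 0, 0]]
    - [-1, [0.235, -0.36, 0], [0, 0, 0]]

```text
t: 21.5
ee_pos: [548.5, -106.4, 147.6]
orientation: [3.099, 0.514, 0.001]
ft_force: [0.4, 0.3, -1.0]
width: 21.3
grasp_force: 30.0
```

Request:
jog_arm:
  commands:
    - [-1, [0.235, -0.36, 0], [0, 0, 0]]
    - [-1, [0.235, -0.36, 0], [0, 0, 0]]
    - [-1, [0.235, -0.36, 0], [0, 0, 0]]
    - [-1, [0.1, -0.2, 0], [0, 0, 0]]
    - [-1, [0, 0, 0], [0, 0, 0]]
    - [-1, [0, 0, 0.25], [0, 0, 0]]
    - [-1, [0, 0, 0.25], [0, 0, 0]]
    - [-1, [0, 0, 0.1], [0, 0, 0]]
    - [-1, [0, 0, 0], [0, 0, 0]]
    - [-1, [0, 0, 0], [0, 0, 0]]

```text
t: 22.5
ee_pos: [583.5, 38.6, 87.4]
orientation: [3.099, 0.514, 0.001]
ft_force: [-0.3, -0.4, -0.1]
width: 21.7
grasp_force: 30.0
```

Run:
```python
from m import *
o=get_obs();print(o['t'],o['ee_pos'],o['width'],o['ft_force'])
w=cam("wrist");cv2.imwrite('pics/w6.png',w['image'])
```

```text
22.5 [583.47871728  38.60219323  87.43014387] 21.652536124762666 [-0.29808046 -0.38598398 -0.14679932]
```

View pics/w6.png

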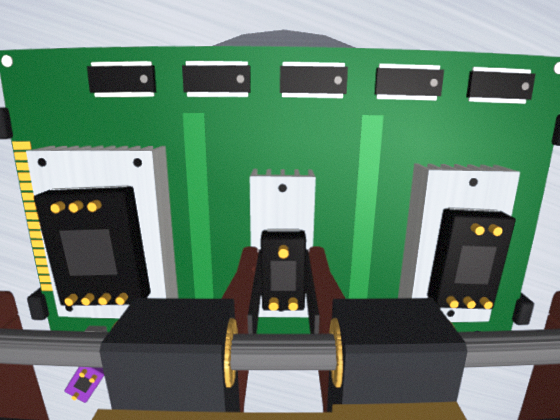

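The small module (283,270) is centred over the small bed. The large and medium modules lie on their own sinks.

Request:
jog_arm:
  commands:
    - [-1, [0, 0, 0.08], [0, 0, 0]]
    - [-1, [0, 0, 0.04], [0, 0, 0]]
    - [-1, [0, 0, 0.01], [0, 0, 0]]
    - [-1, [0, 0, 0], [0, 0, 0]]
    - [-1, [0, 0, 0], [0, 0, 0]]

```text
t: 23.05
ee_pos: [583.2, 39.2, 73.8]
orientation: [3.099, 0.515, 0.0]
ft_force: [0.2, -0.1, 0.0]
width: 21.7
grasp_force: 30.0
```

Request:
jog_arm:
  commands:
    - [-1, [0, 0, 0.007], [0, 0, 0]]
    - [-1, [0, 0, 0], [0, 0, 0]]
    - [-1, [0, 0, 0], [0, 0, 0]]

```text
t: 23.35
ee_pos: [583.3, 39.2, 73.3]
orientation: [3.099, 0.515, 0.001]
ft_force: [-0.7, 0.3, 4.2]
width: 21.8
grasp_force: 30.0
```

Contact at 4 N. I'll release, rise and check.

Request:
jog_arm:
  commands:
    - [0.5, [0, 0, 0], [0, 0, 0]]
    - [0.5, [0, 0, 0], [0, 0, 0]]
    - [0.5, [0, 0, 0], [0, 0, 0]]
    - [0.5, [0, 0, -0.2], [0, 0, 0]]
    - [0.5, [0, 0, -0.4], [0, 0, 0]]
    - [0.5, [0, 0, -0.4], [0, 0, 0]]
    - [0.5, [0, 0, -0.4], [0, 0, 0]]
    - [1, [0, 0, -0.1], [0, 0, 0]]
    - [1, [0, 0, 0], [0, 0, 0]]
    - [1, [0, 0, 0], [0, 0, 0]]

```text
t: 24.35
ee_pos: [582.2, 39.1, 221.7]
orientation: [-3.099, -0.515, 0.003]
ft_force: [0.4, 0.4, -0.3]
width: 85.8
grasp_force: 0.0
```

Request:
jog_arm:
  commands:
    - [1, [0, 0, 0], [0, 0, 0]]
    - [1, [0, 0, 0], [0, 0, 0]]

```text
t: 24.55
ee_pos: [582.2, 39.1, 221.2]
orientation: [-3.099, -0.515, 0.005]
ft_force: [0.3, 0.5, 0.5]
width: 88.1
grasp_force: 0.0
```

Run:
```python
from m import *
o=get_obs();print(o['t'],o['ee_pos'],o['width'],o['ft_force'])
w=cam("wrist");cv2.imwrite('pics/w7.png',w['image']);hsv=cv2.cvtColor(w['image'],cv2.COLOR_BGR2HSV).astype(int);V,S=hsv[...,2],hsv[...,1]
blk=((V<75)&(S<120)).astype(np.uint8)
for c in cv2.findContours(blk,0,2)[0]:
    if cv2.contourArea(c)>400:
        p=pts(w,c.reshape(-1,2),81)[:,:2].astype(np.float32);print(cv2.minAreaRect(p))
```

```text
24.55 [582.16418509  39.08105088 221.16922431] 88.14683192762759 [0.33625918 0.53376027 0.45319594]
((434.3973083496094, -11.966217041015625), (4.7101593017578125, 409.7489318847656), 18.993162155151367)
((433.2301940917969, 3.860015869140625), (210.95458984375, 652.1528930664062), 21.59756088256836)
((583.6387329101562, 38.662078857421875), (39.98011016845703, 20.569307327270508), 18.911174774169922)
((615.1553344726562, -56.55132293701172), (54.46821212768555, 36.04130554199219), 16.103214263916016)
((557.0717163085938, 134.98385620117188), (64.34806060791016, 49.860862731933594), 21.053653717041016)
((703.20263671875, -35.71711349487305), (11.777798652648926, 32.839195251464844), 17.09354019165039)
((688.8621826171875, 9.054938316345215), (11.715103149414062, 32.69659423828125), 19.316598892211914)
((673.8826904296875, 53.279571533203125), (10.92777156829834, 31.712352752685547), 19.033308029174805)
((658.9241943359375, 98.34178924560547), (11.705194473266602, 32.51988220214844), 18.621685028076172)
((644.388916015625, 143.15206909179688), (10.9782075881958, 32.62544631958008), 18.207422256469727)
```

View pics/w7.png

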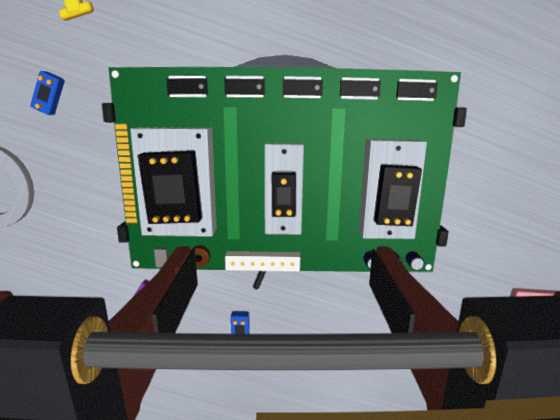

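All three modules lie flat on their own sinks, at (170,187), (284,195) and (398,195), within about 2 mm and 3° of the bed middles. I'm handing in.

```bash
python3 -c "from workcell import *;print(close_job())"
```

```text
the job is handed in; nothing more can be done
None
```

The job is handed in after about 25 s of robot time: each module lies on the heat sink of its own size, measured at about 2 mm and 3° off centre at most; no verdict came back.

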